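# Gauge a microscope foot's post socket and send its matching post forward

## Task

Find out how deep the blind socket in the white microscope foot is: take the blue-handled depth rod from its wooden stand, lower it gently in your grip into the socket until it touches the bottom (do not let it drop in), and leave it standing there. Then, with the rod still standing in the socket, push the one stand post whose spigot is as long as the socket is deep along its lane until its spigot is fully home against the red stop bar, without lifting it. Leave the other two posts and everything else on the bench where they are.

Things in the scene. Friction and masses are not known exactly. Their poses are not given: they have to be found in the camera images.
- socket_mouth (a point): Centre of the mouth of the blind socket: a vertical hole, 17 mm in diameter, in the flat top (100 x 64 mm) of the boss at the back of the fixed white microscope foot, 85 mm above the bench. It is 35, 50 or 65 mm deep; this changes from start to start. x points from the foot's low front to the boss, z up. A black lamp housing 50 mm across, top 64 mm above the bench, stands 85 mm in front.
- rod_grip (a point): Centre of the depth rod's blue handle, 142.5 mm above the rod's tip: 20 mm square, 45 mm high, flats square to this frame's x and y; z runs up the rod. The rod is 165 mm long, about 0.16 kg, and stands upright and loose in a fixed wooden stand 56 mm square and 48 mm high, its tip 38 mm below the stand's top.
- rod_tip (a point): The lower end of the depth rod: steel shaft 12 mm in diameter, 120 mm long below the handle, with a chamfered foot and thin black marks at 35, 50 and 65 mm from the tip. z runs up the rod.
- stop (a point): Middle of the near face of the red stop bar (top 42 mm above the bench) across the far end of the fixed rack, 28 mm above the bench. x points along the lanes, away from the posts; y across. The rack is 250 x 222 mm with three lanes 46 mm wide at y = -70, 0 and 70 mm, lane floor 6 mm and guide rails' tops 16 mm above the bench.
- post_yellow_mid (a point): Centre of the yellow-banded post's dark steel block: 60 long, 40 wide, 44 mm high, with a bright round spigot 16 mm in diameter and 35 mm long on its far end; it fits a socket 35 mm deep. Loose, about 0.32 kg, slides with 2 to 6 N, lying in one of the rack's lanes (which one changes). x points along the lane to the spigot and the red stop, z up. The flat near end is 30 mm behind this point.
- post_yellow_end (a point): Middle of the flat free end of the yellow-banded post's spigot, 65 mm ahead (x) of the block's centre, 28 mm above the bench. x axis points along the lane to the stop.
- post_white_mid (a point): Centre of the white-banded post's dark steel block: 60 long, 40 wide, 44 mm high, with a bright round spigot 16 mm in diameter and 50 mm long on its far end; it fits a socket 50 mm deep. Loose, about 0.32 kg, slides with 2 to 6 N, lying in one of the rack's lanes (which one changes). x points along the lane to the spigot and the red stop, z up. The flat near end is 30 mm behind this point.
- post_white_end (a point): Middle of the flat free end of the white-banded post's spigot, 80 mm ahead (x) of the block's centre, 28 mm above the bench. x axis points along the lane to the stop.
- post_blue_mid (a point): Centre of the blue-banded post's dark steel block: 60 long, 40 wide, 44 mm high, with a bright round spigot 16 mm in diameter and 65 mm long on its far end; it fits a socket 65 mm deep. Loose, about 0.32 kg, slides with 2 to 6 N, lying in one of the rack's lanes (which one changes). x points along the lane to the spigot and the red stop, z up. The flat near end is 30 mm behind this point.
- post_blue_end (a point): Middle of the flat free end of the blue-banded post's spigot, 95 mm ahead (x) of the block's centre, 28 mm above the bench. x axis points along the lane to the stop.
Things that resemble listed ones, but are neither listed nor needed, are in the scene too. Leave any pink or purple look-alike of the part that bears post_blue_mid alone.

How it is judged (in metres and radians):
On the way, in this order (a step that is already met when the one before it is completed fails the run):
1. the depth rod is lowered upright into the socket, at least 30 mm deep (horizontal distance between rod_tip and socket_mouth below 0.012 m and angle between rod_tip's own z axis and vertical below 0.25 rad and z of rod_tip in the frame of socket_mouth below -0.03 m), for 0.2 s.
2. a post is home: its spigot's end within 6 mm of the stop bar (x of any of post_yellow_end, post_white_end, post_blue_end in the frame of stop above -0.006 m), for 0.2 s.
At the end, for the whole second after the job is handed in: Rod stands loose in the socket, tip on the bottom (within 5 mm), leaning under 0.25 rad; the post with that spigot length lies flat, spigot end within 6 mm of the red stop; the other posts within 12 mm of their starts; all at rest (horizontal distance between rod_tip and socket_mouth below 0.012 m and angle between rod_tip's own z axis and vertical below 0.25 rad and ((z of rod_tip in the frame of socket_mouth between -0.04 and -0.03 m and x of post_yellow_end in the frame of stop above -0.006 m and angle between post_yellow_mid's own z axis and vertical below 0.1 rad and distance of each of post_white_mid, post_blue_mid from where it was at the start of the episode below 0.012 m) or (z of rod_tip in the frame of socket_mouth between -0.055 and -0.045 m and x of post_white_end in the frame of stop above -0.006 m and angle between post_white_mid's own z axis and vertical below 0.1 rad and distance of each of post_yellow_mid, post_blue_mid from where it was at the start of the episode below 0.012 m) or (z of rod_tip in the frame of socket_mouth between -0.07 and -0.06 m and x of post_blue_end in the frame of stop above -0.006 m and angle between post_blue_mid's own z axis and vertical below 0.1 rad and distance of each of post_yellow_mid, post_white_mid from where it was at the start of the episode below 0.012 m)) and linear speed of each of rod, post_yellow, post_white, post_blue below 0.02 m/s); the robot touches nothing.
It fails at once if a post is pushed (more than 15 mm) while the rod is not standing in the socket (distance of any of post_yellow_mid, post_white_mid, post_blue_mid from where it was at the start of the episode above 0.015 m and (not (horizontal distance between rod_tip and socket_mouth below 0.012 m and angle between rod_tip's own z axis and vertical below 0.25 rad) or z of rod_tip in the frame of socket_mouth above -0.028 m)).
It fails at once if a post that does not match the socket is pushed more than 15 mm (((horizontal distance between rod_tip and socket_mouth below 0.012 m and angle between rod_tip's own z axis and vertical below 0.25 rad) and z of rod_tip in the frame of socket_mouth between -0.04 and -0.03 m and distance of any of post_white_mid, post_blue_mid from where it was at the start of the episode above 0.015 m) or ((horizontal distance between rod_tip and socket_mouth below 0.012 m and angle between rod_tip's own z axis and vertical below 0.25 rad) and z of rod_tip in the frame of socket_mouth between -0.055 and -0.045 m and distance of any of post_yellow_mid, post_blue_mid from where it was at the start of the episode above 0.015 m) or ((horizontal distance between rod_tip and socket_mouth below 0.012 m and angle between rod_tip's own z axis and vertical below 0.25 rad) and z of rod_tip in the frame of socket_mouth between -0.07 and -0.06 m and distance of any of post_yellow_mid, post_white_mid from where it was at the start of the episode above 0.015 m)).
It fails at once if the rod is dropped into the socket (falls faster than 0.5 m/s) ((horizontal distance between rod_tip and socket_mouth below 0.012 m and angle between rod_tip's own z axis and vertical below 0.25 rad) and z of rod_tip in the frame of socket_mouth below -0.005 m and linear speed of rod above 0.5 m/s).
It fails at once if a post is lifted off its lane or tipped over ((height (world z) of post_yellow_mid above 0.04 m or angle between post_yellow_mid's own z axis and vertical above 0.4 rad) or (height (world z) of post_white_mid above 0.04 m or angle between post_white_mid's own z axis and vertical above 0.4 rad) or (height (world z) of post_blue_mid above 0.04 m or angle between post_blue_mid's own z axis and vertical above 0.4 rad)).
It fails at once if another thing on the bench is moved more than 30 mm (distance of any of objective, eyepiece, screwdriver, lens_fluid, mug, slide_box, stage_plate from where it was at the start of the episode above 0.03 m).
It also fails if it takes over 51 s, if anything falls off the work surface, if the arm or the gripper's body presses on something with over 40 N, if the wrist force passes 120 N, or if a joint passes its speed limit or range.

## Robot

A 6-joint arm with a two-finger parallel gripper is mounted at the origin on the work surface. World frame = base frame: x ahead of the robot, y to its left, z up, the work surface at z = 0. Lengths are in mm, angles in rad, forces in N, time in s.
With the tool pointing down it reaches from about 275 to 750 mm from the base axis. Payload 10.2 kg.
Tool frame: the origin (TCP) lies on the centre line of the jaws, within the pads' length; the fingertips stand 17 mm ahead of it and the grasp point (between the pads) lies 2 mm behind it (ctrl.tip_extent is the distance from the TCP to the fingertips, in mm); z points along the fingers, y is the line along which they close (so a half turn about z gives the same grasp; the last joint's range is limited). The gripper opens to 85 mm and grips with 20 to 120 N. Pads are 22 mm wide; open, the fingers measure 114 mm over their backs; the gripper's body (76 mm by 85 mm) begins 54 mm behind the grasp point. The pads swing forward as they close: fully open they stand 13 mm farther back than shut.
Start: joints at [1.013, 0.313, 1.498, -0, 1.331, -0.223], TCP at [172.518, 495.852, 248.294] pointing down, gripper open.
Joint ranges: [-2.94, 2.94], [-0.97, 2.17], [0.19, 2.56], [-1.23, 4.37], [0.02, 3.11], [-2.88, 2.88]. Speed limits (rad/s): [2.39, 2.39, 3.01, 3.14, 3.14, 3.14].

## Interface

Orientations are given as a unit quaternion [w, x, y, z].
In Python, from rig import sensors, capture, ctrl, cut_out, place_of gives the robot as it stands.
- The arm moves only by the shell command python3 -m jog 'ROWS' [FORCE]. ROWS is JSON, a list of rows, each a list of 3 entries, a list of its own where there are three numbers: the shift along the world's x, y, z in mm, then the turn, a rotation vector about the world's x, y, z in degrees, then the closure, from 0 (fully open) to 1 (shut). A call has exactly 8 rows; each row is the pose to reach, as a shift and turn from the pose commanded when the call began; what a row does not reach only later rows make up. A row lasts 1/12 s, in which the tool goes at most 41.7 mm and 7.16 degrees, less where a joint would pass 70% of its speed; a pose out of reach is approached as far as the arm can. A call with a gripper value outside its range is refused whole. The fingers move at their own pace and stop on an object; FORCE is the grip in N (left out, the last holds). Time passes only in rows, so rows that repeat a pose let the fingers close, or fill a call up. It gives the time, the measured TCP pose, the force and the opening at its end, in the units of the state.
- sensors.sense(): the state, without advancing time (a new reading comes with each control period).
- capture(name): name is "side" or "top" or "wrist"; returns a dict with "color" (384x512x3 uint8, blue, green, red), "z_map" (384x512 float32, mm along the optical axis (not along the pixel's ray), 0 where there is no reading), "camera_matrix" (3x3 intrinsics, pixels), "R" (3x3) and "t" (3): a world point X has camera coordinates R X + t. Camera axes: x right, y down, z forward; pixel columns grow to the right and rows downward; lengths in mm; the calibration is good to about 2 mm. A picture is of the moment at which its call begins.
- ctrl.finish_job(): hands the job in, once; it reports no verdict.
Trained networks look in a picture, given as the dict that the camera call returned (one of the last four; its "shot" number tells which), for a name from the list of things; names that differ only in an ending like _2 or _b are one class to them, and where a whole thing is asked for, a point or a joint stands for the part that bears it (a point fixed in the world has none). Each returns a list of dicts, best first, with "p" (0 to 1); they miss things now and then, are a little off and sometimes report something else, mostly with a low value. They report only what shows in the picture. A call takes as long as a camera call. They do not tell look-alikes from the thing itself.
- cut_out(picture, query): "region" (384x512 bool, what is visible of it) and "box" ([left, top, right, bottom] in pixels, round what is visible of it).
- place_of(picture, query): "centre" ([row, column] in pixels: a listed point, or the origin of a listed thing).
The state is a dict: "time_s": time; "joints": joint angles; "dq": joint speeds; "tau": joint torques, N m; "eef_pos": TCP position; "ee_rot": TCP orientation; "force": force on the tool from outside, world axes, zero at the start; "wrist_torque": the same for the moment, N m; "grip_width": opening from 0.0 (shut) to 1.0 (fully open).
Only numpy, scipy, OpenCV 4.12 (cv2) and the standard library are available. Lean on these libraries where they do the work, as an engineer would, in place of code of your own. Each camera call takes 0.05 s, during which the arm holds its last target. There are 200 camera calls.

## Working session

There is one attempt and no reset: what is moved stays moved. The work goes in short steps, Python scripts to look and compute and a shell command to move; the robot and the scene stay as the last step left them, time stands still between calls to the robot, and variables do not carry over. Pictures are saved under pics/ and viewed, on a budget of 10 in all, crops included, one or two more only if the job needs it, and the job is handed in when it is done.

```bash
mkdir -p pics
cat > h.py <<'E'
import numpy as np,cv2
from rig import sensors,capture,ctrl,cut_out,place_of
def bp(p,r,c,z=None,win=1):
    K=p["camera_matrix"];R=np.array(p["R"]);t=np.array(p["t"])
    ray=np.linalg.inv(K)@[c,r,1.]
    C=-R.T@t; d=R.T@ray
    if z is not None: return C+d*(z-C[2])/d[2]
    r,c=int(round(r)),int(round(c)); q=p["z_map"][max(r-win,0):r+win+1,max(c-win,0):c+win+1]; q=q[q>0]
    return C+d*np.median(q) if q.size else None
def proj(p,X):
    v=p["camera_matrix"]@(np.array(p["R"])@np.array(X)+p["t"]); return v[1]/v[2],v[0]/v[2]
E
python3 - <<'E'
from h import *
np.set_printoptions(precision=1,suppress=True)
ims=[]
for n in ["side","top"]:
    p=capture(n); ims.append(p["color"]); print(n,"cam",-p["R"].T@p["t"])
    for q in ["socket_mouth","rod_grip","rod_tip","stop","post_yellow_mid","post_white_mid","post_blue_mid","post_yellow_end","post_white_end","post_blue_end"]:
        for d in place_of(p,q)[:2]:
            r,c=d["centre"]; print(q,round(d["p"],2),np.array([r,c]),bp(p,r,c))
cv2.imwrite("pics/a.png",cv2.resize(np.vstack(ims),None,fx=.78,fy=.78) if 0 else ims[0]); cv2.imwrite("pics/b.png",ims[1])
print(sensors.sense())
E
```

```text
side cam [403.1 708.7 896.9]
socket_mouth 0.86 [320.7 236.3] [521.5 300.   64.5]
rod_grip 0.71 [202.2 258.4] [509.4  10.6 156.6]
rod_tip 0.59 [173.1 250.3] [ 572.2 -234.9   33.4]
stop 0.92 [173.5 214.2] [ 691.9 -219.8   31.8]
post_yellow_mid 0.74 [179.8 265.2] [ 519.6 -214.6   27.8]
post_white_mid 0.77 [164.2 270.8] [ 508.9 -282.4   38.7]
post_blue_mid 0.7 [168.5 326.8] [ 320.2 -281.5   40.5]
post_blue_mid 0.62 [191.6 269.1] [ 498.5 -144.5   44.6]
post_yellow_end 0.58 [170.1 251.1] [ 575.7 -272.2   13.5]
post_white_end 0.81 [161.2 253. ] [ 572.2 -296.2   33.8]
post_blue_end 0.85 [186.8 317.2] [ 348.1 -213.    17.7]
post_blue_end 0.71 [148.7 266.6] [ 538.9 -410.     2.1]
top cam [ 419.5 -102.9 1107.4]
socket_mouth 0.62 [197.6 105.4] [526.8 315.6  56.3]
socket_mouth 0.18 [198.1 222.1] [507.1   1.2 175.6]
rod_grip 0.66 [198.6 223.3] [506.   -1.4 174.9]
rod_tip 0.59 [198.8 223.2] [505.5  -1.2 174.8]
stop 0.87 [130.2 317.4] [ 693.1 -236.1   34.8]
post_yellow_mid 0.97 [198.9 320. ] [ 511.  -234.7   49.6]
post_blue_mid 0.94 [205.3 293.2] [ 496.2 -166.2   50. ]
post_blue_mid 0.94 [186.3 412.8] [ 538.  -471.9   44.6]
post_yellow_end 0.71 [172.7 314.4] [ 585.2 -227.7    5.9]
post_white_end 0.86 [170.9 343.5] [ 583.6 -299.7   35.4]
post_white_end 0.22 [199.  224.4] [505.   -3.9 175.3]
post_blue_end 0.86 [278.4 249.3] [312.3 -49.6  29.1]
post_blue_end 0.82 [261.3 309.4] [ 351.  -207.5   -0.6]
{'time_s': 1.1, 'joints': array([ 1. ,  0.3,  1.5, -0. ,  1.3, -0.2]), 'dq': array([-0.,  0., -0., -0., -0., -0.]), 'tau': array([ -0. , -41.2, -26. ,  -0. ,   0. ,   0. ]), 'eef_pos': array([172.5, 495.8, 248.3]), 'ee_rot': array([0. , 0.2, 1. , 0. ]), 'force': array([-0.5,  0.2, -0.3]), 'wrist_torque': array([-0.,  0.,  0.]), 'grip_width': 1.000353595754026}
```

View pics/a.png

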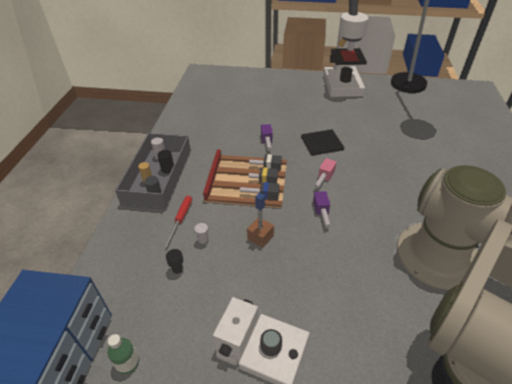

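View pics/b.png

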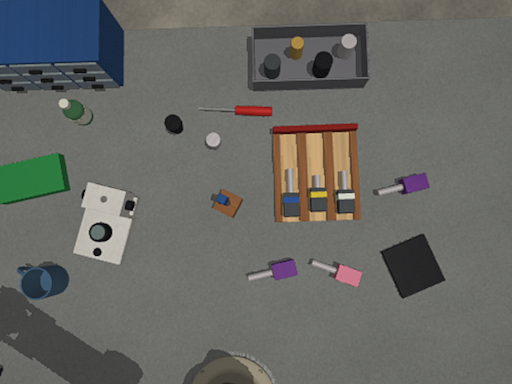

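Side view: rod handle at about (260,200), foot boss with its hole at (237,321), and the rack at (248,180). Top view: lanes left to right are blue, yellow and white. Purple and pink look-alikes lie outside the rack.

```bash
cat >> h.py <<'E'
def tri(a,rca,b,rcb):
    def ray(p,rc):
        R=np.array(p["R"]);d=R.T@np.linalg.inv(p["camera_matrix"])@[rc[1],rc[0],1.];return -R.T@p["t"],d/np.linalg.norm(d)
    A=np.zeros((3,3));B=np.zeros(3);rs=[ray(a,rca),ray(b,rcb)]
    for C,d in rs:
        M=np.eye(3)-np.outer(d,d);A+=M;B+=M@C
    X=np.linalg.solve(A,B); return X,[round(float(np.linalg.norm((np.eye(3)-np.outer(d,d))@(X-C))),1) for C,d in rs]
def top_rect(p,z0,z1,xy,rad):
    "points of the z_map with height z0..z1 near xy -> minAreaRect in world"
    K=p["camera_matrix"];R=np.array(p["R"]);h,w=p["z_map"].shape
    c,r=np.meshgrid(np.arange(w),np.arange(h));Z=p["z_map"]
    P=np.stack([(c-K[0,2])/K[0,0]*Z,(r-K[1,2])/K[1,1]*Z,Z],-1)
    X=(P-p["t"])@R
    m=(Z>0)&(X[...,2]>z0)&(X[...,2]<z1)&(np.hypot(X[...,0]-xy[0],X[...,1]-xy[1])<rad)
    return cv2.minAreaRect(X[m][:,:2].astype(np.float32)),m.sum(),X[m]
E
python3 - <<'E'
from h import *
np.set_printoptions(precision=1,suppress=True)
s=capture("side");t=capture("top")
f=lambda p,q:place_of(p,q)[0]["centre"]
for q in ["socket_mouth","rod_grip","stop","post_yellow_mid"]:
    print(q,tri(s,f(s,q),t,f(t,q)))
print("mouth z85",bp(s,*f(s,"socket_mouth"),85),bp(t,*f(t,"socket_mouth"),85))
for nm,a in [("boss",(75,95,(525,310),90)),("rod top",(150,185,(507,0),30)),("stand",(40,55,(507,0),60)),("rackblk b",(42,60,(497,-166),40)),("y",(42,60,(511,-235),40)),("w",(42,60,(505,-300),40))]:
    for p in (t,s):
        try:
            r,n,X=top_rect(p,*a);print(nm,n,r,X.mean(0))
        except Exception as e: print(nm,"x")
# stop bar edges
hsv=cv2.cvtColor(t["color"],cv2.COLOR_BGR2HSV);
m=((hsv[...,0]<8)|(hsv[...,0]>172))&(hsv[...,1]>150);m[:110]=0;m[145:]=0;m[:,:270]=0
ys,xs=np.nonzero(m);print("bar",cv2.minAreaRect(np.array([bp(t,r,c,42)[:2] for r,c in zip(ys,xs)],np.float32)))
from scipy.spatial.transform import Rotation as Ro
q=sensors.sense()["ee_rot"];print(Ro.from_quat([*q[1:],q[0]]).as_matrix())
cv2.imwrite("pics/c.png",np.hstack([cv2.resize(t["color"][170:275,65:170],(400,400),interpolation=2),cv2.resize(t["color"][170:230,200:260],(400,400),interpolation=2)]))
E
```

```text
socket_mouth (array([518.9, 310.6,  93. ]), [3.1, 3.1])
rod_grip (array([509.1,   7.4, 146.7]), [2.0, 2.0])
stop (array([ 691.3, -239.4,   11.3]), [0.6, 0.6])
post_yellow_mid (array([ 514.3, -233.3,   -1.6]), [4.9, 4.9])
mouth z85 [523.2 306.6  85. ] [516.5 313.5  85. ]
boss 1021 ((522.2652587890625, 308.2802429199219), (101.39543151855469, 63.662864685058594), 74.96109771728516) [521.7 306.9  85.5]
boss 1279 ((519.4830932617188, 308.7132873535156), (102.07124328613281, 64.7789077758789), 74.97667694091797) [519.4 312.5  84.6]
rod top 93 ((507.8713073730469, 1.8379497528076172), (20.031932830810547, 19.937328338623047), 62.44810104370117) [507.1   0.8 172.2]
rod top 98 ((505.8231201171875, 3.719538688659668), (19.851884841918945, 20.426027297973633), 60.5223388671875) [505.7   6.9 166.9]
stand 368 ((508.2909240722656, 1.82843017578125), (56.71642303466797, 55.28407287597656), 62.27701950073242) [505.5  -1.2  48.3]
stand 312 ((506.244140625, 2.460071563720703), (58.65830612182617, 58.81478500366211), 61.42343521118164) [505.3   7.2  47.1]
rackblk b 370 ((501.00836181640625, -162.01443
[... 220 characters left out ...]
59.3   48.9]
y 384 ((512.354248046875, -232.47879028320312), (59.6314582824707, 40.43959426879883), 0.06842600554227829) [ 512.  -231.9   50. ]
y 172 ((510.6867980957031, -231.84535217285156), (59.969200134277344, 44.676448822021484), 0.5785359144210815) [ 510.3 -228.6   48.8]
w 385 ((505.8108825683594, -302.0898132324219), (59.12617874145508, 40.55588150024414), 0.7024614810943604) [ 505.9 -301.4   50. ]
w 157 ((505.00616455078125, -301.8327941894531), (60.26578140258789, 46.11307144165039), 1.036783218383789) [ 504.4 -298.7   48.9]
bar ((697.6198120117188, -220.49502563476562), (230.57199096679688, 59.7179069519043), 78.79072570800781)
[[-0.9  0.3 -0. ]
 [ 0.3  0.9 -0. ]
 [ 0.  -0.  -1. ]]
```

View pics/c.png

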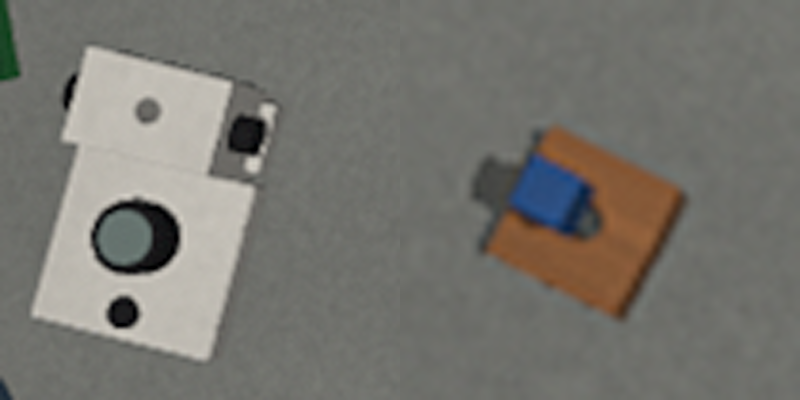

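Crop: the hole is centred on the boss at crop (147,110), and the blue handle is square to its stand, at about 62°. Top and side agree to within 3 mm. I'll move over the rod now.

```bash
python3 -m jog '[[[21,-31,0],[0,0,0],0],[[42,-62,0],[0,0,0],0],[[63,-93,0],[0,0,0],0],[[84,-124,0],[0,0,0],0],[[105,-155,0],[0,0,0],0],[[126,-186,0],[0,0,0],0],[[147,-217,0],[0,0,0],0],[[167,-247,0],[0,0,0],0]]'
python3 -m jog '[[[21,-31,0],[0,0,0],0],[[42,-62,0],[0,0,0],0],[[63,-93,0],[0,0,0],0],[[84,-124,0],[0,0,0],0],[[105,-155,0],[0,0,0],0],[[126,-186,0],[0,0,0],0],[[127,-187,0],[0,0,0],0],[[127,-187,0],[0,0,0],0]]'
python3 - <<'E'
from h import *
p=capture("wrist");cv2.imwrite("pics/d.png",p["color"]);s=sensors.sense();print(s["eef_pos"],s["ee_rot"],-p["R"].T@p["t"])
print([ (d["p"],d["centre"],bp(p,*d["centre"],152)) for d in place_of(p,"rod_grip")])
for a in [("rod top",(150,190,(507,2),35)),("stand",(35,60,(507,2),60))]:
    r,n,X=top_rect(p,*a[1]);print(a[0],n,r,X.mean(0))
E
```

```text
time_s: 2.37
eef_pos: [340.2, 247.2, 248.5]
ee_rot: [0.0, 0.167, 0.986, 0.0]
force: [-0.1, 0.9, 0.8]
grip_width: 1.0
time_s: 3.03
eef_pos: [467.1, 60.5, 248.0]
ee_rot: [-0.0, 0.168, 0.986, 0.0]
force: [-1.0, 0.3, -0.3]
grip_width: 1.001
[466.46481431  61.63823686 248.10408941] [-2.96629902e-04  1.67213292e-01  9.85920696e-01  8.79449455e-05] [405.37448256  81.43038491 373.08628903]
[(0.58, [266.1, 200.5], array([506.16253731,   2.74237172, 152.        ]))]
rod top 1098 ((505.2668762207031, 0.9531402587890625), (20.097801208496094, 20.577829360961914), 61.45473861694336) [502.33675797   3.12499608 169.54014387]
stand 2239 ((505.71124267578125, 0.6952629089355469), (56.00028610229492, 56.78507995605469), 61.69839096069336) [502.09252605   2.93367202  47.18730692]
```

View pics/d.png

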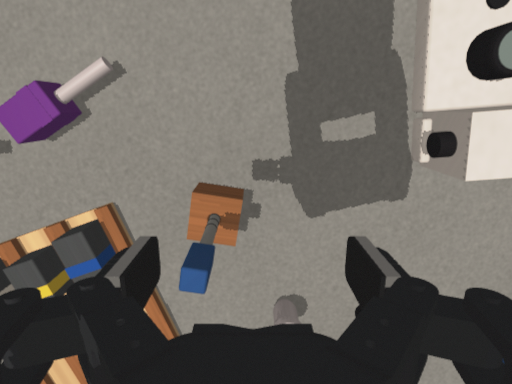

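Wrist view: handle at (197,268) in its stand at (215,215), seen between the open fingers. It agrees with the other cameras to about 2 mm at (506, 2), yaw 61.6°. Align, descend, grip.

```bash
python3 -m jog '[[[14,-20,0],[0,0,-5],0],[[28,-42,0],[0,0,-9.2],0],[[39.5,-60,0],[0,0,-9.2],0],[[39.5,-60,0],[0,0,-9.2],0],[[39.5,-60,-25],[0,0,-9.2],0],[[39.5,-60,-50],[0,0,-9.2],0],[[39.5,-60,-75],[0,0,-9.2],0],[[39.5,-60,-97],[0,0,-9.2],0]]'
python3 -m jog '[[[0,0,0],[0,0,0],0],[[0,0,0],[0,0,0],0.5],[[0,0,0],[0,0,0],0.9],[[0,0,0],[0,0,0],1],[[0,0,0],[0,0,0],1],[[0,0,0],[0,0,0],1],[[0,0,0],[0,0,0],1],[[0,0,0],[0,0,0],1]]' 40
python3 -m jog '[[[0,0,2],[0,0,0],1],[[0,0,4],[0,0,0],1],[[0,0,8],[0,0,0],1],[[0,0,16],[0,0,0],1],[[0,0,30],[0,0,0],1],[[0,0,45],[0,0,0],1],[[0,0,60],[0,0,0],1],[[0,0,60],[0,0,0],1]]'
python3 - <<'E'
from h import *
s=sensors.sense();print(s["eef_pos"],s["ee_rot"],s["grip_width"])
for n in ["top","side"]:
    p=capture(n);d=place_of(p,"rod_tip")[:1];g=place_of(p,"rod_grip")[:1];print(n,d,g)
    if n=="side":
        e=s["eef_pos"]; r,c=map(int,proj(p,e)); cv2.imwrite("pics/e.png",cv2.resize(p["color"][max(r-60,0):r+60,max(c-60,0):c+60],(600,600),interpolation=2)); print(r,c)
E
```

```text
time_s: 3.8
eef_pos: [505.1, 3.6, 150.2]
ee_rot: [-0.0, 0.244, 0.97, 0.0]
force: [0.8, 0.3, -0.3]
grip_width: 1.004
time_s: 4.47
eef_pos: [506.3, 1.7, 152.0]
ee_rot: [0.001, 0.245, 0.969, -0.0]
force: [-1.4, -0.7, 5.9]
grip_width: 0.227
time_s: 5.13
eef_pos: [507.1, 1.7, 214.4]
ee_rot: [0.003, 0.245, 0.969, 0.0]
force: [0.2, -0.9, -1.2]
grip_width: 0.228
[507.12217672   1.67583203 214.40653499] [2.65669899e-03 2.45109934e-01 9.69491648e-01 8.57113110e-05] 0.22830382838927232
top [] []
side [{'centre': [219.4, 260.8], 'p': 0.59}] [{'centre': [184.2, 256.8], 'p': 0.7}]
184 259
```

View pics/e.png

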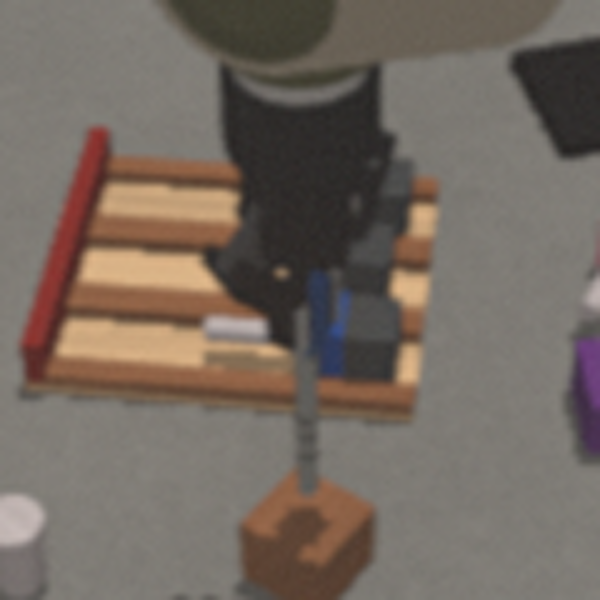

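Crop: the rod is gripped, upright, and clear of the stand at crop (305,480). I'll carry it to above the socket.

```bash
python3 -m jog '[[[0,5,15],[0,0,0],1],[[2,25,36],[0,0,0],1],[[3,55,40],[0,0,0],1],[[5,85,40],[0,0,0],1],[[6,115,40],[0,0,0],1],[[7,145,40],[0,0,0],1],[[8,175,40],[0,0,0],1],[[9,205,40],[0,0,0],1]]'
python3 -m jog '[[[1,30,0],[0,0,0],1],[[2,58,0],[0,0,0],1],[[3,80,0],[0,0,0],1],[[4,93,0],[0,0,0],1],[[4.5,100,0],[0,0,0],1],[[4.5,101,0],[0,0,0],1],[[4.5,101,0],[0,0,0],1],[[4.5,101,0],[0,0,0],1]]'
cat > look.py <<'E'
from h import *
import sys
np.set_printoptions(precision=1,suppress=True)
s=sensors.sense();print(s["eef_pos"],s["ee_rot"],s["force"])
P={n:capture(n) for n in ["top","side","wrist"]}
for n,p in P.items():
    for q in ["rod_tip","socket_mouth","rod_grip"]:
        print(n,q,[(d["p"],d["centre"]) for d in place_of(p,q)[:2]])
tip=np.array(s["eef_pos"])-[0,0,142]
print("tip exp",tip,{n:proj(p,tip) for n,p in P.items()})
cr=[]
for n in ["side","wrist"]:
    p=P[n]; r,c=map(int,proj(p,[520.5,308,90])); r=min(max(r,60),324);c=min(max(c,60),452); k=25 if n=="side" else 60
    print(n,"crop origin",r-k,c-k,400/(2*k)); cr.append(cv2.resize(p["color"][r-k:r+k,c-k:c+k],(400,400),interpolation=2))
cv2.imwrite(sys.argv[1],np.hstack(cr))
E
python3 look.py pics/f.png
```

```text
time_s: 6.1
eef_pos: [514.7, 208.3, 250.6]
ee_rot: [-0.001, 0.245, 0.969, -0.0]
force: [1.4, -0.4, -1.6]
grip_width: 0.232
time_s: 6.77
eef_pos: [519.6, 307.0, 251.1]
ee_rot: [-0.0, 0.246, 0.969, -0.0]
force: [0.4, -0.5, -2.5]
grip_width: 0.229
[519.6 307.  251.1] [-0.   0.2  1.  -0. ] [ 0.4 -0.5 -2.5]
top rod_tip [(0.47, [197.3, 97.0])]
top socket_mouth [(0.64, [196.3, 104.4])]
top rod_grip []
side rod_tip [(0.82, [313.2, 235.5])]
side socket_mouth [(0.87, [320.5, 235.1])]
side rod_grip [(0.61, [281.8, 229.1])]
wrist rod_tip [(0.78, [180.2, 253.0])]
wrist socket_mouth [(0.89, [175.2, 251.0])]
wrist rod_grip [(0.95, [260.2, 251.8])]
tip exp [519.6 307.  109.1] {'top': (np.float64(198.43882652919316), np.float64(100.3903966833718)), 'side': (np.float64(314.08228591091114), np.float64(235.47704005223645)), 'wrist': (np.float64(183.12386285654466), np.float64(253.11673820031245))}
side crop origin 293 210 8.0
wrist crop origin 118 194 3.3333333333333335
```

View pics/f.png

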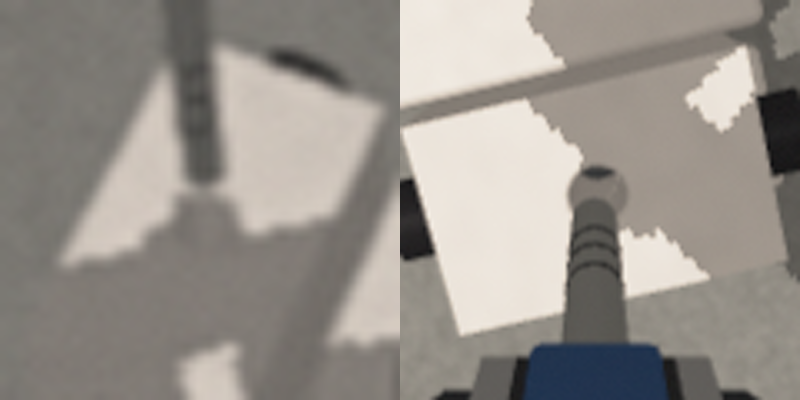

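Run:
```python
from h import *
np.set_printoptions(precision=1,suppress=True)
p=capture("wrist");s=sensors.sense();e=s["eef_pos"];print(e,-p["R"].T@p["t"])
for h in [(175.2,251),(175.9,253.4)]: print("hole",bp(p,*h,85))
for t in [(180.2,253),(179,253.1)]: print("tip",bp(p,*t,109))
r,n,X=top_rect(p,78,92,(521,308),90);print("boss",r,n,X[:,2].mean())
g=cv2.cvtColor(p["color"],cv2.COLOR_BGR2GRAY)
cv2.imwrite("pics/g.png",cv2.resize(p["color"][150:210,223:283],(780,600)[1:]*2,interpolation=cv2.INTER_CUBIC))
```

```text
[519.5 307.8 251.3] [461.9 338.1 376.4]
hole [516.7 307.1  85. ]
hole [518.4 308.8  85. ]
tip [517.1 309.  109. ]
tip [516.1 309.6 109. ]
boss ((519.375, 307.0289001464844), (100.27530670166016, 64.47010040283203), 75.01348876953125) 6140 84.54530203234341
```

View pics/g.png

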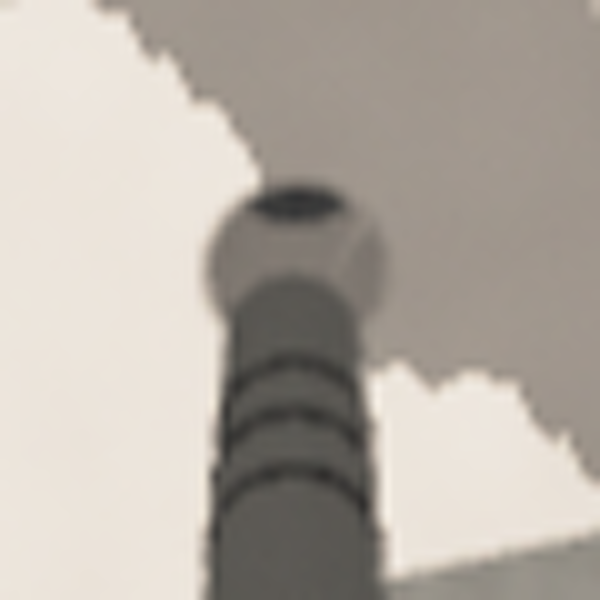

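Run:
```python
from h import *
np.set_printoptions(precision=1,suppress=True)
p=capture("wrist");print(sensors.sense()["eef_pos"],"hole",bp(p,176.6,252.3,85),"tip",bp(p,182.8,252.4,109))
```

```text
[519.5 307.9 251.3] hole [518.5 307.5  85. ] tip [518.9 307.5 109. ]
```

The wrist view shows the hole and the tip coaxial within 0.5 mm. I'll lower it gently.

```bash
python3 -m jog '[[[0.3,0,-6],[0,0,0],1],[[0.3,0,-12],[0,0,0],1],[[0.3,0,-18],[0,0,0],1],[[0.3,0,-22],[0,0,0],1],[[0.3,0,-25],[0,0,0],1],[[0.3,0,-28],[0,0,0],1],[[0.3,0,-31],[0,0,0],1],[[0.3,0,-34],[0,0,0],1]]'
python3 -c "
from rig import sensors as s;x=s.sense();print(x['eef_pos'],x['force'],x['wrist_torque'])"
```

```text
time_s: 8.13
eef_pos: [519.9, 307.9, 217.1]
ee_rot: [0.0, 0.245, 0.969, 0.0]
force: [0.0, 0.1, -2.0]
grip_width: 0.228
[519.88359509 307.86462148 217.11937318] [ 9.03838326e-04  1.46527646e-01 -2.01545553e+00] [0.00876535 0.0240831  0.00417854]
```

```bash
python3 -m jog '[[[0,0,-4],[0,0,0],1],[[0,0,-8],[0,0,0],1],[[0,0,-12],[0,0,0],1],[[0,0,-16],[0,0,0],1],[[0,0,-19],[0,0,0],1],[[0,0,-22],[0,0,0],1],[[0,0,-22],[0,0,0],1],[[0,0,-22],[0,0,0],1]]'
python3 -m jog '[[[0,0,-2],[0,0,0],1],[[0,0,-4],[0,0,0],1],[[0,0,-6],[0,0,0],1],[[0,0,-7],[0,0,0],1],[[0,0,-8],[0,0,0],1],[[0,0,-8],[0,0,0],1],[[0,0,-8],[0,0,0],1],[[0,0,-8],[0,0,0],1]]'
```

```text
time_s: 8.8
eef_pos: [519.8, 307.8, 195.2]
ee_rot: [-0.0, 0.245, 0.969, -0.0]
force: [-0.6, 0.3, -1.8]
grip_width: 0.229
time_s: 9.47
eef_pos: [519.9, 307.9, 187.4]
ee_rot: [0.0, 0.245, 0.969, 0.0]
force: [0.2, 0.9, -2.6]
grip_width: 0.227
```

```bash
python3 -m jog '[[[0,0,-2],[0,0,0],1],[[0,0,-4],[0,0,0],1],[[0,0,-6],[0,0,0],1],[[0,0,-8],[0,0,0],1],[[0,0,-9.5],[0,0,0],1],[[0,0,-11],[0,0,0],1],[[0,0,-12.5],[0,0,0],1],[[0,0,-12.5],[0,0,0],1]]'
```

```text
time_s: 10.13
eef_pos: [519.7, 307.8, 174.4]
ee_rot: [-0.0, 0.245, 0.969, -0.0]
force: [0.1, -0.4, -1.2]
grip_width: 0.227
```

```bash
python3 -m jog '[[[0,0,-1],[0,0,0],1],[[0,0,-2],[0,0,0],1],[[0,0,-3],[0,0,0],1],[[0,0,-4],[0,0,0],1],[[0,0,-5],[0,0,0],1],[[0,0,-5],[0,0,0],1],[[0,0,-5],[0,0,0],1],[[0,0,-5],[0,0,0],1]]'
```

```text
time_s: 10.8
eef_pos: [519.9, 307.8, 169.9]
ee_rot: [0.0, 0.245, 0.969, 0.0]
force: [-0.2, 0.2, -1.9]
grip_width: 0.229
```

```bash
python3 -m jog '[[[0,0,-1],[0,0,0],1],[[0,0,-2],[0,0,0],1],[[0,0,-3],[0,0,0],1],[[0,0,-4],[0,0,0],1],[[0,0,-5],[0,0,0],1],[[0,0,-6],[0,0,0],1],[[0,0,-6],[0,0,0],1],[[0,0,-6],[0,0,0],1]]'
python3 -m jog '[[[0,0,-0.5],[0,0,0],1],[[0,0,-1],[0,0,0],1],[[0,0,-1.5],[0,0,0],1],[[0,0,-2],[0,0,0],1],[[0,0,-2.5],[0,0,0],1],[[0,0,-3],[0,0,0],1],[[0,0,-3],[0,0,0],1],[[0,0,-3],[0,0,0],1]]'
```

```text
time_s: 11.47
eef_pos: [519.8, 307.8, 163.7]
ee_rot: [-0.0, 0.245, 0.969, -0.0]
force: [-0.1, -0.6, -2.7]
grip_width: 0.225
time_s: 12.13
eef_pos: [520.0, 307.9, 162.0]
ee_rot: [0.001, 0.245, 0.969, 0.0]
force: [-1.9, -1.5, 6.8]
grip_width: 0.231
```

Contact at TCP z 162 (+9 N change) puts the tip at about 20 mm, so the socket is 65 mm deep and the blue post matches. Release and retreat.

```bash
python3 -m jog '[[[0,0,0.5],[0,0,0],1],[[0,0,1],[0,0,0],0.9],[[0,0,1],[0,0,0],0.8],[[0,0,1],[0,0,0],0.6],[[0,0,1],[0,0,0],0.3],[[0,0,1],[0,0,0],0],[[0,0,1],[0,0,0],0],[[0,0,1],[0,0,0],0]]'
python3 -m jog '[[[0,0,4],[0,0,0],0],[[0,0,12],[0,0,0],0],[[0,0,28],[0,0,0],0],[[0,0,48],[0,0,0],0],[[0,0,70],[0,0,0],0],[[0,0,90],[0,0,0],0],[[0,-30,92],[0,0,0],0],[[0,-65,92],[0,0,0],0]]'
python3 - <<'E'
from h import *
np.set_printoptions(precision=1,suppress=True)
p=capture("side")
for n in ["side","top","wrist"]:
    p=capture(n)
    r,m,X=top_rect(p,140,200,(519,308),30) ; print(n,m,r,X[:,2].max() if m else 0)
    if n=="side": cv2.imwrite("pics/h.png",cv2.resize(p["color"][240:360,180:300],(600,600),interpolation=2))
t=capture("top")
for nm,a in [("b",(45,56,(500,-163),45)),("y",(45,56,(511,-232),40)),("w",(45,56,(505,-301),40))]:
    r,n,X=top_rect(t,*a);print(nm,n,r,X.mean(0))
r,n,X=top_rect(t,36,46,(695,-232),150);m=(X[:,0]>660);X=X[m];f=np.polyfit(X[:,1],X[:,0],1);print("bar",cv2.minAreaRect(X[:,:2].astype(np.float32)),np.degrees(np.arctan(f[0])))
E
```

```text
time_s: 12.8
eef_pos: [519.8, 307.9, 161.7]
ee_rot: [-0.0, 0.245, 0.969, -0.0]
force: [-0.2, 0.4, 0.6]
grip_width: 0.922
time_s: 13.47
eef_pos: [519.9, 243.5, 255.9]
ee_rot: [0.002, 0.244, 0.97, 0.001]
force: [1.3, 0.1, -0.6]
grip_width: 1.0
side 209 ((520.24365234375, 309.4866638183594), (19.720491409301758, 21.697702407836914), 62.86741256713867) 187.27867614062353
top 0 ((0.0, 0.0), (0.0, 0.0), 0.0) 0
wrist 1472 ((519.9659423828125, 307.71539306640625), (20.355266571044922, 20.363893508911133), 61.90314865112305) 186.58118660082724
b 366 ((501.10699462890625, -162.01287841796875), (38.493896484375, 59.519989013671875), 88.52008056640625) [ 500.7 -162.5   50.3]
y 374 ((512.529052734375, -232.17210388183594), (60.12200927734375, 40.28175735473633), 2.06611704826355) [ 512.2 -231.8   50.2]
w 369 ((505.7340087890625, -301.96380615234375), (58.91850280761719, 40.87559509277344), 0.5859102010726929) [ 506.2 -301.8   50.3]
bar ((768.291259765625, -229.7281951904297), (151.0166778564453, 221.772216796875), 0.7103435397148132) -1.2822717872143419
```

View pics/h.png

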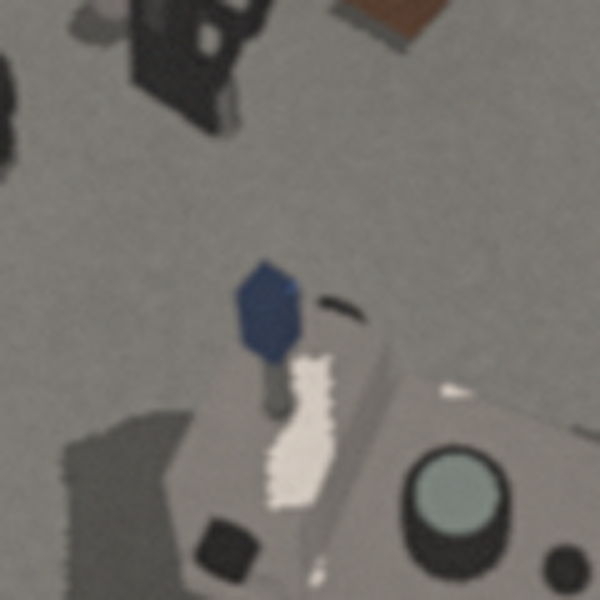

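The rod stands upright in the socket (handle at crop (270,310)). Its top is at z ≈ 186, which means tip ≈ 21 and depth 65 mm. Now to get behind the blue post with the fingers shut.

```bash
python3 -m jog '[[[-8,-37,-3],[0,0,5],0.3],[[-16,-74,-6],[0,0,10],0.6],[[-24,-111,-9],[0,0,15],1],[[-32,-148,-12],[0,0,20],1],[[-40,-185,-15],[0,0,25],1],[[-48,-222,-18],[0,0,29.4],1],[[-56,-259,-21],[0,0,29.4],1],[[-64,-296,-24],[0,0,29.4],1]]'
python3 -m jog '[[[-8,-37,-10],[0,0,0],1],[[-16,-74,-30],[0,0,0],1],[[-21,-109,-60],[0,0,0],1],[[-21,-109,-90],[0,0,0],1],[[-21,-109,-110],[0,0,0],1],[[-21,-109,-130],[0,0,0],1],[[-21,-109,-130],[0,0,0],1],[[-21,-109,-130],[0,0,0],1]]'
python3 - <<'E'
from h import *
np.set_printoptions(precision=1,suppress=True)
s=sensors.sense();print(s["eef_pos"],s["ee_rot"],s["force"])
p=capture("wrist");cv2.imwrite("pics/i.png",p["color"])
for n in ["wrist"]:
  for nm,a in [("b",(45,56,(500,-163),45)),("y",(45,56,(511,-232),40))]:
    r,k,X=top_rect(p,*a);print(nm,k,r)
E
```

```text
time_s: 14.38
eef_pos: [455.6, -54.0, 230.0]
ee_rot: [0.0, -0.01, 1.0, -0.0]
force: [1.0, 0.4, 0.3]
grip_width: -0.003
time_s: 15.05
eef_pos: [435.2, -161.6, 99.8]
ee_rot: [-0.0, -0.009, 1.0, 0.0]
force: [-0.1, -0.2, 1.1]
grip_width: 0.001
[ 435.2 -161.6   99.8] [-0. -0.  1.  0.] [-0.1 -0.2  1.1]
b 189 ((504.414794921875, -160.6831512451172), (14.971084594726562, 7.313178539276123), 1.6128573417663574)
y 524 ((496.14349365234375, -236.13340759277344), (41.49848556518555, 24.401824951171875), 23.285663604736328)
```

View pics/i.png

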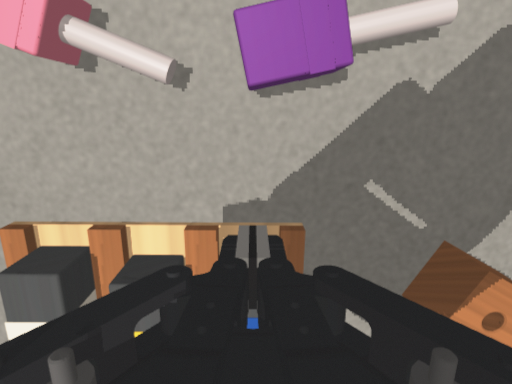

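Wrist view: shut fingers at (253,250), over the near end of the blue lane between its rails. The blue band shows at (252,322), and the look-alikes are well clear. Descend and push.

```bash
python3 -m jog '[[[0,0,-20],[0,0,0],1],[[0,0,-40],[0,0,0],1],[[0,0,-55],[0,0,0],1],[[0,0,-61],[0,0,0],1],[[5,0,-61],[0,0,0],1],[[10,0,-61],[0,0,0],1],[[15,0,-61],[0,0,0],1],[[20,0,-61],[0,0,0],1]]'
python3 -m jog '[[[4,0,0],[0,0,0],1],[[8,0,0],[0,0,0],1],[[12,0,0],[0,0,0],1],[[16,0.5,0],[0,0,0],1],[[20,0.5,0],[0,0,0],1],[[24,0.5,0],[0,0,0],1],[[28,0.5,0],[0,0,0],1],[[32,0.5,0],[0,0,0],1]]'
python3 - <<'E'
from h import *
np.set_printoptions(precision=1,suppress=True)
t=capture("side");print(sensors.sense()["force"])
for nm,a in [("b",(45,56,(520,-163),55)),("y",(45,56,(511,-232),40)),("w",(45,56,(505,-301),40))]:
    r,n,X=top_rect(t,*a);print(nm,n,r)
E
```

```text
time_s: 15.77
eef_pos: [456.1, -162.4, 39.9]
ee_rot: [0.001, -0.009, 1.0, -0.001]
force: [-0.2, -0.9, 0.1]
grip_width: -0.0
time_s: 16.43
eef_pos: [486.7, -161.5, 39.0]
ee_rot: [-0.001, -0.009, 1.0, 0.0]
force: [-5.0, -0.8, 4.1]
grip_width: -0.005
[-1.1  0.9 -0.8]
b 193 ((529.636474609375, -168.416015625), (69.77841186523438, 85.19720458984375), 27.614961624145508)
y 64 ((526.5983276367188, -229.23489379882812), (26.99517059326172, 40.301727294921875), 0.25523707270622253)
w 0 ((0.0, 0.0), (0.0, 0.0), 0.0)
```

```bash
python3 -m jog '[[[6,0,0],[0,0,0],1],[[12,0,0],[0,0,0],1],[[18,0.5,0],[0,0,0],1],[[24,0.5,0],[0,0,0],1],[[30,0.5,0],[0,0,0],1],[[36,0.5,0],[0,0,0],1],[[42,0.5,0],[0,0,0],1],[[48,0.5,0],[0,0,0],1]]'
python3 -m jog '[[[2,0,0],[0,0,0],1],[[4,0,0],[0,0,0],1],[[6,0,0],[0,0,0],1],[[8,0,0],[0,0,0],1],[[10,0,0],[0,0,0],1],[[12,0,0],[0,0,0],1],[[14,0,0],[0,0,0],1],[[14,0,0],[0,0,0],1]]'
```

```text
time_s: 17.15
eef_pos: [535.4, -161.2, 38.9]
ee_rot: [-0.0, -0.009, 1.0, -0.0]
force: [-5.6, -0.1, 3.9]
grip_width: 0.0
time_s: 17.82
eef_pos: [549.3, -161.2, 38.8]
ee_rot: [0.0, -0.009, 1.0, -0.0]
force: [-1.2, 0.3, 0.9]
grip_width: -0.0
```

```bash
python3 -m jog '[[[1,0,0],[0,0,0],1],[[2,0,0],[0,0,0],1],[[3,0,0],[0,0,0],1],[[4,0,0],[0,0,0],1],[[5,0,0],[0,0,0],1],[[5,0,0],[0,0,0],1],[[5,0,0],[0,0,0],1],[[5,0,0],[0,0,0],1]]'
```

```text
time_s: 18.48
eef_pos: [554.0, -161.1, 38.8]
ee_rot: [0.0, -0.009, 1.0, -0.0]
force: [-0.5, -0.2, -0.8]
grip_width: -0.001
```

```bash
python3 -m jog '[[[0.7,0,0],[0,0,0],1],[[1.4,0,0],[0,0,0],1],[[2,0,0],[0,0,0],1],[[2.7,0,0],[0,0,0],1],[[3,0,0],[0,0,0],1],[[3,0,0],[0,0,0],1],[[3,0,0],[0,0,0],1],[[3,0,0],[0,0,0],1]]'
```

```text
time_s: 19.15
eef_pos: [554.8, -161.1, 38.8]
ee_rot: [-0.003, -0.009, 1.0, 0.001]
force: [-16.2, -1.2, 9.3]
grip_width: -0.002
```

The arm stalled at x = 554.8 against −16 N, where contact with the stop was expected (about 555). Back off, rise, check.

```bash
python3 -m jog '[[[-5,0,0],[0,0,0],1],[[-15,0,0],[0,0,0],1],[[-30,0,0],[0,0,0],1],[[-30,0,30],[0,0,0],1],[[-35,0,60],[0,0,0],1],[[-60,30,95],[0,0,0],1],[[-90,60,130],[0,0,0],1],[[-120,90,160],[0,0,0],1]]'
python3 -m jog '[[[-20,30,25],[0,0,0],1],[[-45,60,50],[0,0,0],1],[[-70,90,60],[0,0,0],1],[[-90,120,60],[0,0,0],1],[[-90,120,60],[0,0,0],1],[[-90,120,60],[0,0,0],1],[[-90,120,60],[0,0,0],1],[[-90,120,60],[0,0,0],1]]'
python3 - <<'E'
from h import *
np.set_printoptions(precision=1,suppress=True)
t=capture("top");s=capture("side")
for nm,a in [("b",(45,56,(597,-161),45)),("y",(45,56,(511,-232),40)),("w",(45,56,(505,-301),40))]:
    r,n,X=top_rect(t,*a);print(nm,n,r)
for p in (t,s): print("rod",top_rect(p,140,200,(520,308),30)[:2],top_rect(p,140,200,(520,308),30)[2][:,2].max())
print(sensors.sense()["eef_pos"])
cv2.imwrite("pics/j.png",np.hstack([cv2.resize(t["color"][110:230,260:380],(400,400),interpolation=2),cv2.resize(s["color"][250:370,180:300],(400,400),interpolation=2)]))
E
```

```text
time_s: 19.82
eef_pos: [455.7, -90.1, 179.6]
ee_rot: [0.001, -0.009, 1.0, -0.0]
force: [0.1, -0.5, 0.9]
grip_width: 0.001
time_s: 20.48
eef_pos: [366.8, 28.6, 238.1]
ee_rot: [0.0, -0.008, 1.0, -0.0]
force: [-0.1, -0.5, -0.0]
grip_width: 0.003
b 361 ((597.84130859375, -161.07034301757812), (59.601531982421875, 40.13124084472656), 1.938457727432251)
y 372 ((512.2759399414062, -232.2940673828125), (40.543670654296875, 59.19688415527344), 89.8743896484375)
w 370 ((505.8588562011719, -302.1241149902344), (59.16875457763672, 40.33863067626953), 0.3720889985561371)
rod (((522.0469360351562, 307.4853515625), (20.841793060302734, 20.19133949279785), 62.24554443359375), np.int64(153)) 189.31245968083417
rod (((520.072021484375, 309.5318908691406), (20.61260414123535, 21.360654830932617), 61.04837417602539), np.int64(214)) 188.07777850546952
[366.7  28.6 238. ]
```

View pics/j.png

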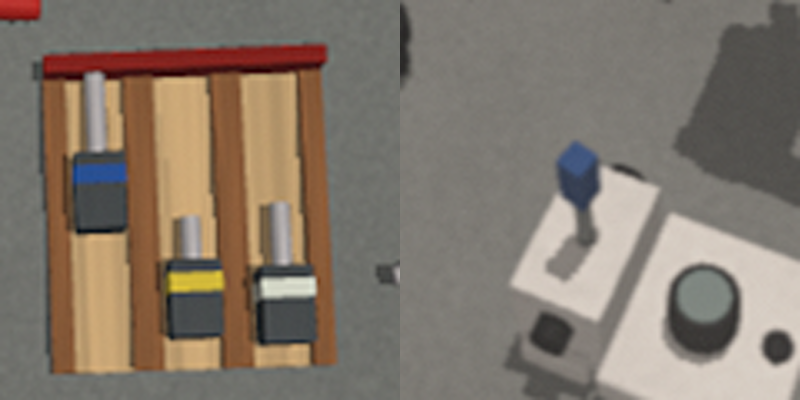

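The blue spigot touches the red bar at crop (95,72), the yellow and white posts haven't moved, and the rod stands in the socket at crop (580,200). Handing in.

```bash
python3 -c "
from rig import ctrl;print(ctrl.finish_job())"
```

```text
the job is handed in; nothing more can be done
None
```

The socket is 65 mm deep, so I pushed the blue-banded post home against the red stop bar. The job is handed in; the robot clock read 20.5 s after the last move.

- **Depth:** I lowered the rod in the grip until it touched bottom. The force rose about 9 N at TCP z = 162 mm, which puts the tip about 20 mm above the bench, or 65 mm below the mouth. The rod's top then measured about 186 mm against the 185 mm expected.
- **Blue post:** I pushed it about 97 mm along its lane without lifting it, until the arm stalled against 16 N. In the last top view its spigot touches the red bar.
- **Final checks:** The rod still stands in the socket, and the yellow and white posts are within 1 mm of where they started. The arm is clear of everything.
- **Small disagreements:** The cameras differed by 2–3 mm on the rod and socket positions, which is about their calibration error. In the last check the top and side cameras put the rod's top at 188–189 mm, slightly above the earlier 186–187 mm. None of these readings fits another depth.

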